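Take-away weighing of a mushroom bunch on the dial scale

ROBOT

A 6-joint arm with a two-finger parallel gripper is mounted at the origin on a cart in front of the work surface, level with it; the furniture and walls round the work are solid. World frame = base frame: x ahead of the robot, y to its left, z up, the work surface at z = 0. Lengths are in m, angles in rad, forces in N, time in s.
With the tool pointing down it reaches from about 0.325 to 0.875 m from the base axis. Payload 4.4 kg.
Tool frame: the origin (TCP) lies at the centre of the arm's flange, where the gripper is bolted on; the fingertips stand 173 mm ahead of it and the grasp point (between the pads) lies 155 mm ahead of it; z points along the fingers, y is the direction in which the jaws open and shut (so a half turn about z gives the same grasp; the last joint's range is limited). The gripper opens to 85 mm and grips with 20 to 120 N. Pads are 22 mm wide; open, the fingers measure 114 mm over their backs; the gripper's body (76 mm by 85 mm) begins 54 mm behind the grasp point. The pads swing forward as they close: fully open they stand 13 mm farther back than shut.
Start: joints at [1.157, 0.207, 1.542, -0, 1.393, -0.15], TCP at [0.149, 0.555, 0.405] pointing down, gripper open.
Joint ranges: [-2.73, 2.73], [-0.86, 2.22], [0.23, 2.46], [-1.11, 4.25], [0.08, 2.63], [-2.82, 2.82]. Speed limits (rad/s): [2.79, 2.79, 3.14, 3.14, 3.14, 3.14].

INTERFACE

Orientations are given as a rotation vector (axis times angle).
In Python, from cell import env gives the robot as it stands. Calls block until the motion is done:
- env.goto(position, orientation): joint-space move of the TCP to a pose.
- env.move_linear(position, attitude=None, v=0.15, f_stop=None): straight line of the TCP; attitude=None keeps the orientation; v is the mean speed in m/s. With f_stop (N) it stops when the force on the tool has changed by that much, and returns True; else False.
- env.goto_joints(angles): joint-space move.
- env.gripper_to(opening, squeeze=None): finger opening in m; squeeze is the grip in N (None keeps the last); returns when the fingers have stopped.
- env.pause(seconds).
- env.inverse_kinematics(position, orientation): joint angles nearest the present ones, or None.
- env.get_image(name): name is "scene" or "top" or "wrist"; returns a dict with "image" (480x640x3 uint8, red, green, blue), "fx", "fy", "cx", "cy" (pixels), "pose" (4x4, takes a point from camera to world coordinates); the wrist camera has in their place "T_tool_cam" (4x4, takes a point from camera to tool coordinates, whose origin is the TCP and whose axes are the flange's). Camera axes: x right, y down, z forward; pixel columns grow to the right and rows downward; lengths in m; the calibration is good to about 2 mm. A picture is of the moment at which its call begins: read the wrist's pose just before it. There is no depth.
A pose or a line that the arm cannot do raises env.Unreachable and nothing moves.
- env.finish_job(): hands the job in, once; it reports no verdict.
Readings, each from a call of its own:
- env.get_clock(): time.
- env.get_joints(): joint angles.
- env.get_joint_vel(): joint speeds.
- env.get_joint_torque(): joint torques, N m.
- env.get_tool_pos(): TCP position.
- env.get_eef_rot(): TCP orientation.
- env.get_wrist_force(): force on the tool from outside, world axes, zero at the start.
- env.get_torque(): the same for the moment, N m.
- env.get_grip_width(): finger opening in m.
Only numpy, scipy, OpenCV 4.12 (cv2) and the standard library are available. Lean on these libraries where they do the work, as an engineer would, in place of code of your own. Each camera call takes 0.05 s, during which the arm holds its last target.

TASK

Two banded mushroom bunches stand in the tray of the dial scale. With both still in the tray, turn the knob in the middle of the dial until the red zero mark stands at the tip of the black needle (within about half a division), and let go of the knob; then grasp one bunch (either one), lift it out and finish while holding it over the tray, upright and still, about 8 cm above the tray floor, so that the needle shows the weight taken away. Do not tip a bunch over or push on the tray, and leave the other bunch and the things round the scale where they are.

Things in the scene. Friction and masses are not known exactly. Their poses are not given: they have to be found in the camera images.
- scale: Low white dial bench scale, about 190 x 400 mm base, fixed to the bench; origin on the bench under it, x to the back, y to the left. The round dial (top at 86 mm) is centred 165 mm to its right (-y); the steel weighing tray is centred 90 mm to its left (+y).
- tare_dial: Turning dial: clear disc with black lines (500 g a turn, 10 g a line), steel rim 161 mm across and black middle knob in one piece, turning about the vertical through the origin (82.5 mm above the bench, disc top 3 mm higher). Its x axis points to the red zero mark. Turns either way, stays by friction (0.04 N m), starts 25 to 82 degrees anticlockwise of the needle seen from above.
- knob_grip (a point): Point on the dial's axis inside the knob's grip bar, 22 mm above the disc. The bar is 12 mm thick (dial's y), 44 mm long (dial's x, towards the zero mark; a white line on top marks that half), its top 10 mm above this point.
- zero_mark (a point): Inner end of the red zero mark, 56 mm from the dial's axis; turns with the dial.
- needle_tip (a point): Tip of the black needle under the clear disc, 56 mm from the same axis and at the same height as the zero mark point. The needle is driven by the weight in the tray only, clockwise for more weight, 79 degrees for 110 g.
- tray_floor (a point): Centre of the tray's inner floor, about 82 mm above the bench; it rises some 2 mm when a bunch is taken off.
- weigh_tray: Shallow stainless tray on the scale's sprung platform, 314 mm (along the scale's y) x 214 mm, rim 24 mm high.
- bunch_left: Banded bunch of enoki mushrooms, 100 to 120 g, in the left (+y) half of the tray; firm (a 25 N grip holds it), 131 mm tall, 37 mm thick at the foot, widening evenly to 60 mm at 106 mm height. Origin at the centre of its foot, z up. Grasp from above, 90 to 95 mm above the foot, where it is about 57 mm thick, closing along the scale's x so that the fingers clear the other bunch.
- bunch_right: The other bunch, of the same kind and size (135 mm tall), in the right half of the tray, 120 to 160 mm from the first. Origin at the centre of its foot.
- brush: Green hand brush, 150 mm, lying on the bench at the front left; leave alone.
- tally_counter: Grey tally counter, 55 mm, at the front right; leave alone.
- spray_bottle: White and blue spray bottle, 188 mm tall, on the bench left of the tray; leave alone.

How it is judged:
On the way:
1. with both bunches standing in the untouched tray, the zero mark stands at the needle's tip and the dial has been let go (distance between zero_mark and needle_tip below 0.005 m and contact force between tare_dial and anything else below 0.3 N and contact force between weigh_tray and the arm below 0.3 N and contact force between weigh_tray and the fingers below 0.3 N and contact force between each of bunch_left, bunch_right and weigh_tray above 0.5 N), for 0.3 s.
At the end, for the whole second after the job is handed in: One bunch hangs still in the fingers over the tray, foot 45 to 160 mm above its floor, within 8 degrees of upright; the other stands within 30 mm of its place; tray and dial untouched; the needle shows one bunch less than zero; bystanders within 20 mm of their places (((z of bunch_left in the frame of tray_floor between 0.045 and 0.16 m and contact force between bunch_left and the fingers above 3 N and angle between bunch_left's own z axis and vertical below 0.15 rad and linear speed of bunch_left below 0.02 m/s and angular speed of bunch_left below 0.15 rad/s and z of bunch_right in the frame of tray_floor below 0.008 m and distance of bunch_right from where it was at the start of the episode below 0.03 m and angle between bunch_right's own z axis and vertical below 0.1 rad and contact force between bunch_right and the fingers below 0.3 N and horizontal distance between bunch_left and tray_floor below 0.17 m) or (z of bunch_right in the frame of tray_floor between 0.045 and 0.16 m and contact force between bunch_right and the fingers above 3 N and angle between bunch_right's own z axis and vertical below 0.15 rad and linear speed of bunch_right below 0.02 m/s and angular speed of bunch_right below 0.15 rad/s and z of bunch_left in the frame of tray_floor below 0.008 m and distance of bunch_left from where it was at the start of the episode below 0.03 m and angle between bunch_left's own z axis and vertical below 0.1 rad and contact force between bunch_left and the fingers below 0.3 N and horizontal distance between bunch_right and tray_floor below 0.17 m)) and distance between zero_mark and needle_tip between 0.055 and 0.085 m and contact force between weigh_tray and the arm below 0.3 N and contact force between weigh_tray and the fingers below 0.3 N and contact force between tare_dial and anything else below 0.3 N and distance of each of brush, tally_counter, spray_bottle from where it was at the start of the episode below 0.02 m); the arm keeps its last pose, push and grip.
It fails at once if a bunch is tipped over (angle between any of bunch_left, bunch_right's own z axis and vertical above 0.5 rad).
It fails at once if the tray is pushed hard (contact force between weigh_tray and the arm above 8 N or contact force between weigh_tray and the fingers above 8 N).
It also fails if it takes over 48 s, if anything falls off the work surface, if the arm or the gripper's body presses on something with over 40 N, if the wrist force passes 120 N, or if a joint passes its speed limit or range.

## Working session

There is one attempt and no reset: what is moved stays moved. The work goes in short steps, each a Python script; the robot and the scene stay as the last script left them, time stands still between calls to the robot, and variables do not carry over. Pictures are saved under pics/ and viewed, and the job is handed in when it is done.

```bash
mkdir -p pics; ls; python3 - <<'E'
from cell import env
import cv2, numpy as np
for n in ("scene","top","wrist"):
    d=env.get_image(n)
    cv2.imwrite(f"pics/{n}0.png",d["image"][:,:,::-1])
    print(n,d["fx"],d["cx"],d["cy"],np.round(d.get("pose",d.get("T_tool_cam")),3).tolist())
print(env.get_clock(),env.get_tool_pos(),env.get_eef_rot())
E
```

```text
pics
scene 492.17597157222735 316.99556487836696 240.4578336592889 [[0.56, -0.547, 0.622, -0.286], [-0.829, -0.364, 0.425, -0.471], [-0.006, -0.754, -0.657, 0.891], [0.0, 0.0, 0.0, 1.0]]
top 533.0944164248596 316.8877638749384 242.20551647866387 [[0.015, -0.99, 0.141, 0.29], [-1.0, -0.016, -0.006, 0.07], [0.009, -0.141, -0.99, 1.377], [0.0, 0.0, 0.0, 1.0]]
wrist 405.5044736849075 322.63797293967986 241.81655804808398 [[-0.001, -0.961, -0.275, 0.069], [1.0, -0.001, -0.001, 0.0], [0.001, -0.275, 0.961, 0.03], [0.0, 0.0, 0.0, 1.0]]
0.15 [0.14927952 0.55498263 0.40374682] [-4.11559825e-01 -3.11400337e+00  2.78192439e-03]
```

View pics/scene0.png

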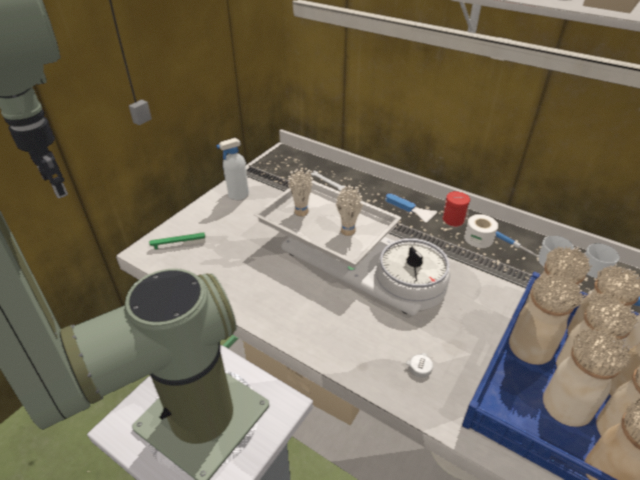

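View pics/top0.png

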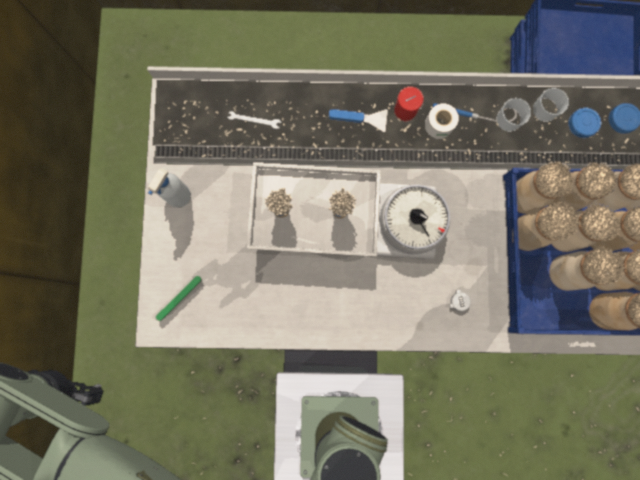

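View pics/wrist0.png

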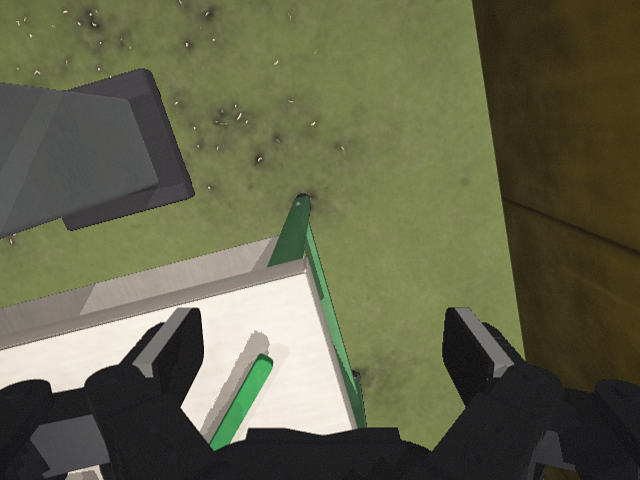

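Top view: dial centre is near (416,218), the red mark near (441,231), the bunches near (279,203) and (343,203), and the tray corners at about (252,165) to (378,255). Next I'll enlarge the dial and cast rays.

```bash
cat > h.py <<'E'
import numpy as np, cv2
from scipy.spatial.transform import Rotation as R
from cell import env
def campose(d,p=None,r=None):
    if "pose" in d: return np.array(d["pose"])
    T=np.eye(4);T[:3,:3]=R.from_rotvec(r).as_matrix();T[:3,3]=p
    return T@np.array(d["T_tool_cam"])
def shot(n):
    p,r=env.get_tool_pos(),env.get_eef_rot(); d=env.get_image(n); return d,campose(d,p,r)
def cast(d,T,u,v,z):
    k=T[:3,:3]@np.array([(u-d["cx"])/d["fx"],(v-d["cy"])/d["fy"],1]); o=T[:3,3]
    return o+k*(z-o[2])/k[2]
def proj(d,T,P):
    q=T[:3,:3].T@(np.asarray(P)-T[:3,3]); return d["cx"]+d["fx"]*q[0]/q[2], d["cy"]+d["fy"]*q[1]/q[2]
def down(yaw): # tool z down; tool y axis at angle yaw in the world xy plane
    y=np.array([np.cos(yaw),np.sin(yaw),0]);z=np.array([0,0,-1.]);x=np.cross(y,z)
    return R.from_matrix(np.c_[x,y,z]).as_rotvec()
E
python3 - <<'E'
from h import *
d,T=shot("top");im=d["image"]
def c(u,v,z): print((u,v),z,np.round(cast(d,T,u,v,z),4))
c(416,218,.085)
for uv in [(252,165),(378,172),(249,247),(377,255)]: c(*uv,.105)
c(279,203,.21);c(343,203,.21)
hsv=cv2.cvtColor(im,cv2.COLOR_RGB2HSV)
m=((hsv[...,0]<8)|(hsv[...,0]>172))&(hsv[...,1]>120);m[:,:380]=0;m[:180]=0;m[260:]=0;m[:,460:]=0
ys,xs=np.nonzero(m);print(len(xs),xs.mean(),ys.mean()); c(xs.mean(),ys.mean(),.085)
print("tool yaw", R.from_rotvec(env.get_eef_rot()).as_matrix().round(3).tolist())
cv2.imwrite("pics/dialtop.png",cv2.resize(im[170:265,365:465],None,fx=6,fy=6,interpolation=cv2.INTER_CUBIC)[:,:,::-1])
E
```

```text
(416, 218) 0.085 [ 0.5386 -0.1818  0.085 ]
(252, 165) 0.105 [0.6605 0.2245 0.105 ]
(378, 172) 0.105 [ 0.6483 -0.0856  0.105 ]
(249, 247) 0.105 [0.457  0.2251 0.105 ]
(377, 255) 0.105 [ 0.4427 -0.083   0.105 ]
(279, 203) 0.21 [0.5435 0.1487 0.21  ]
(343, 203) 0.21 [0.5459 0.0057 0.21  ]
12 441.4166666666667 229.58333333333334
(np.float64(441.4166666666667), np.float64(229.58333333333334)) 0.085 [ 0.5107 -0.2441  0.085 ]
tool yaw [[-0.966, 0.26, -0.001], [0.26, 0.966, -0.001], [0.0, -0.002, -1.0]]
```

View pics/dialtop.png

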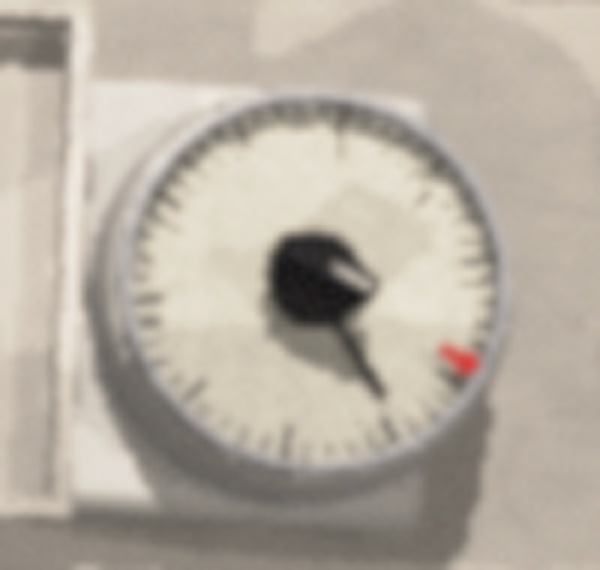

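The red mark is about 38° anticlockwise of the needle, which is within the stated range. I'll raise the arm, swing over the dial and take a precise wrist view.

```bash
python3 - <<'E'
from h import *
p=env.get_tool_pos()
env.move_linear([p[0],p[1],.50],v=.25)
yaw=np.radians(-24.); o=down(yaw); x=R.from_rotvec(o).as_matrix()[:,0]
t=np.array([.5386,-.1818,.43])-.06*x
env.goto([t[0],t[1],.43],o)
env.pause(.3)
d,T=shot("wrist");cv2.imwrite("pics/w1.png",d["image"][:,:,::-1]);np.savez("w1.npz",im=d["image"],T=T)
print(env.get_clock(),env.get_tool_pos(),env.get_joints())
print(proj(d,T,[.5386,-.1818,.0825]))
E
```

```text
4.15 [ 0.51429935 -0.2363993   0.4300268 ] [-5.83742683e-01  1.68733743e-01  1.53318077e+00  2.49505249e-05
  1.43962765e+00 -1.65297216e-01]
(np.float64(322.0654539102705), np.float64(139.3303071095239))
```

View pics/w1.png

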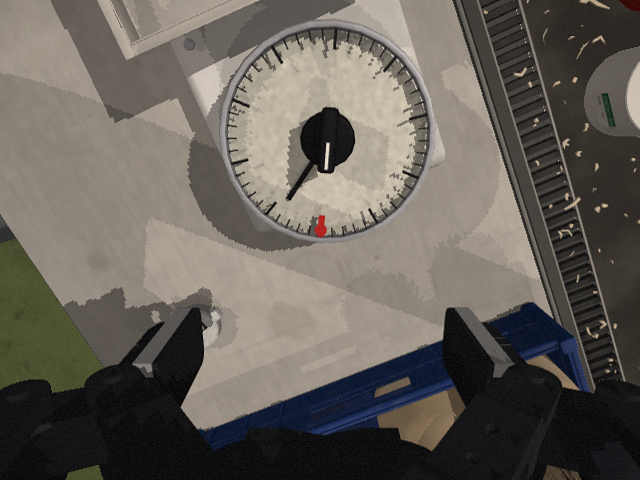

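```bash
python3 - <<'E'
import cv2,numpy as np
im=np.load("w1.npz")["im"]
cv2.imwrite("pics/w1z.png",cv2.resize(im[10:255,205:450],(784,784)[0:2] and (600,600),interpolation=cv2.INTER_CUBIC)[:,:,::-1])
E
```

```text
(no output)
```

View pics/w1z.png

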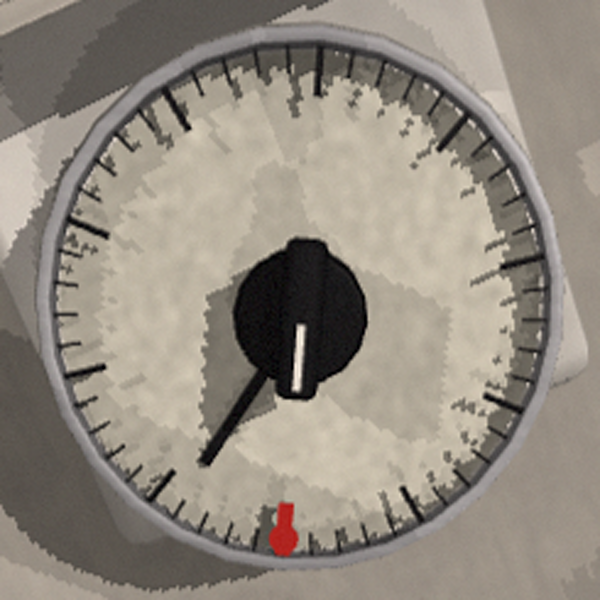

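```bash
cat >> h.py <<'E'
def fitcirc(P):
    P=np.array(P)[:,:2];A=np.c_[2*P,np.ones(len(P))];s=np.linalg.lstsq(A,(P**2).sum(1),rcond=None)[0]
    return s[:2],np.sqrt(s[2]+s[:2]@s[:2])
E
python3 - <<'E'
from h import *
d=env.get_image("wrist"); T=np.load("w1.npz")["T"]
def c(a,b,z): return cast(d,T,205+a*.4083,10+b*.4083,z)
rim=[(37,305),(563,290),(280,25),(320,569),(105,488),(508,145),(120,105),(500,478)]
C,r=fitcirc([c(*q,.0855) for q in rim]);print("rim",C,2*r)
n=c(205,464,.0825);z=c(287,503,.0825)
a=[]
for P in(n,z):
    v=P[:2]-C; a.append(np.degrees(np.arctan2(v[1],v[0]))); print(P,np.hypot(*v),a[-1])
print("turn",a[0]-a[1])
k=[c(307,241,.1165),c(295,398,.1165)];print("knob top centre",(k[0]+k[1])/2, np.hypot(*(k[0]-k[1])[:2]),np.degrees(np.arctan2(*(k[1]-k[0])[1::-1])))
E
```

```text
rim [ 0.54149966 -0.18426166] 0.1613335437587583
[ 0.49566745 -0.21318505  0.0825    ] 0.05419552116790734 -147.74516118327364
[ 0.51461793 -0.23573147  0.0825    ] 0.05806692847990233 -117.57724094361602
turn -30.16792023965762
knob top centre [ 0.5422087 -0.1834908  0.1165   ] 0.042394088758415924 -118.33934315318227
```

The rim diameter comes out at 161.3 mm and the bar at 42 mm, so the geometry agrees. The turn needed is −30°. Now to grasp the knob.

```bash
python3 - <<'E'
from h import *
C=np.array([.5420,-.1838]); y0=np.radians(-28.)
env.gripper_to(.055,25)
env.goto([*C,.40],down(y0))
env.move_linear([*C,.30],v=.15)
s=env.move_linear([*C,.269],v=.06,f_stop=6)
print("stop",s,env.get_tool_pos(),env.get_wrist_force(),env.get_clock())
d,T=shot("wrist");cv2.imwrite("pics/w2.png",d["image"][:,:,::-1])
if not s:
    w=env.gripper_to(.0,25); print(env.get_grip_width(),env.get_wrist_force(),env.get_torque(),env.get_clock())
d,T=shot("wrist");cv2.imwrite("pics/w3.png",d["image"][:,:,::-1])
E
```

```text
stop False [ 0.54199338 -0.18377824  0.2687203 ] [-0.44784165  0.77274812 -0.4200094 ] 6.4667
0.011805138383648002 [-3.25182554  1.06087456  4.38590304] [0.19343069 0.50654914 0.00465042] 6.975
```

View pics/w3.png

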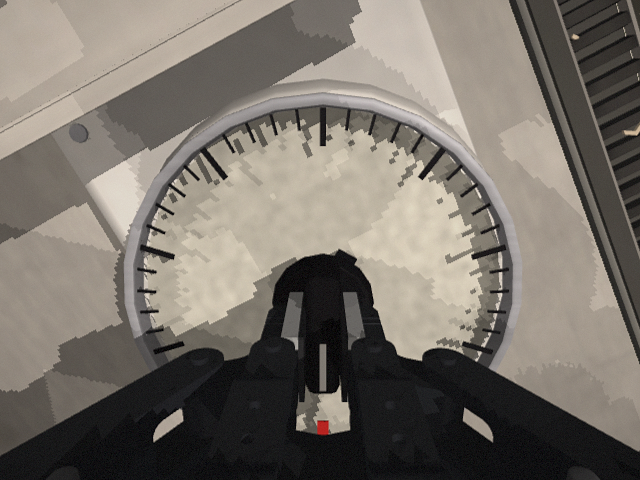

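The bar is held at 11.8 mm and the white line is centred between the fingers. Now turn it by −30.3°.

```bash
python3 - <<'E'
from h import *
p=env.get_tool_pos(); 
for a in (-38.,-48.,-58.3): env.move_linear(p,down(np.radians(a)),v=.15)
print(env.get_wrist_force(),env.get_torque(),env.get_grip_width(),env.get_clock())
env.gripper_to(.055)
env.move_linear([p[0],p[1],.32],v=.12)
o=down(np.radians(-58.3));x=R.from_rotvec(o).as_matrix()[:,0]
env.goto([p[0]-.06*x[0],p[1]-.06*x[1],.43],o); env.pause(.3)
d,T=shot("wrist");np.savez("w4.npz",im=d["image"],T=T)
print(env.get_clock(),np.degrees(env.get_joints()[5]))
cv2.imwrite("pics/w4.png",d["image"][:,:,::-1])
cv2.imwrite("pics/w4z.png",cv2.resize(d["image"][10:255,205:450],(600,600),interpolation=cv2.INTER_CUBIC)[:,:,::-1])
E
```

```text
[-4.6947547   2.56121068  5.340664  ] [ 0.34885091  0.68155937 -0.06706495] 0.011728199268617763 8.0083
9.9917 25.364726351873298
```

View pics/w4z.png

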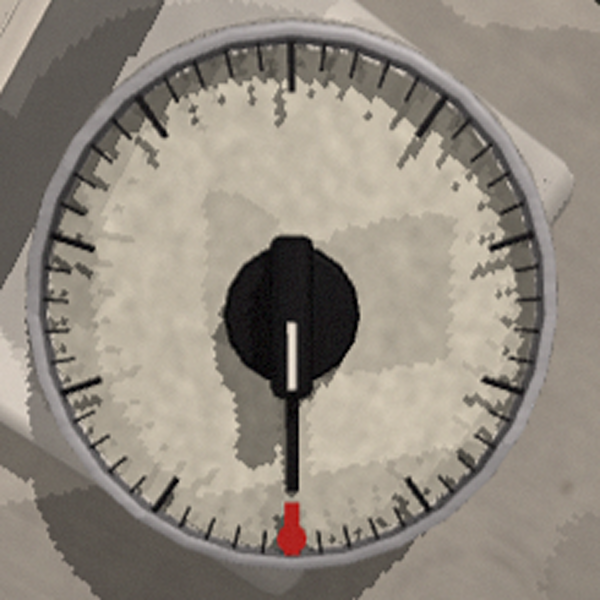

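Released: the zero mark and needle tip are in line at column 291 in the zoom, 0° off to the eye. Next, look at the left bunch with the wrist camera.

```bash
python3 - <<'E'
from h import *
p=env.get_tool_pos(); o=down(np.radians(-2.3));x=R.from_rotvec(o).as_matrix()[:,0]
t=np.array([.543,.149])-.02*x[:2]
env.gripper_to(.085)
env.move_linear([p[0],p[1],.50],v=.25)
env.goto([*t,.50],o); env.pause(.3)
d,T=shot("wrist");np.savez("w5.npz",im=d["image"],T=T)
cv2.imwrite("pics/w5.png",d["image"][:,:,::-1])
d,T=shot("scene");cv2.imwrite("pics/s5.png",cv2.resize(d["image"][150:280,240:420],None,fx=4,fy=4,interpolation=cv2.INTER_CUBIC)[:,:,::-1])
print(env.get_clock(),env.get_wrist_force())
E
```

```text
12.5417 [-0.08221384  0.22849897  0.65216011]
```

View pics/w5.png

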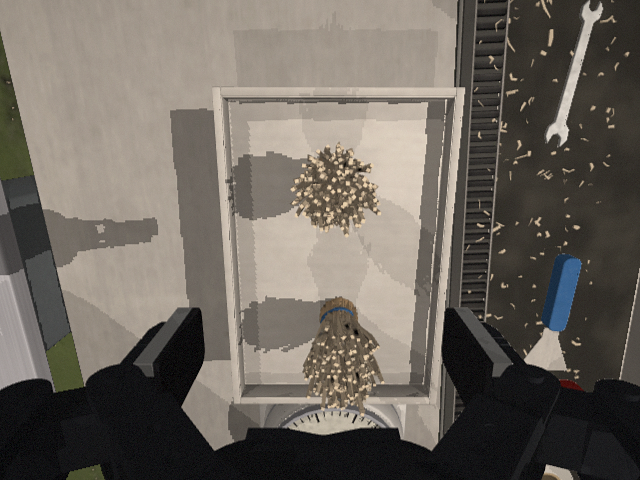

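View pics/s5.png

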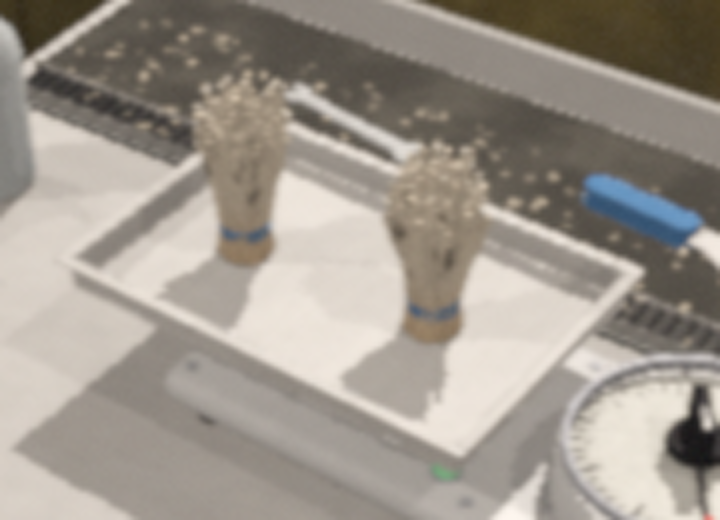

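```bash
python3 - <<'E'
from h import *
d=env.get_image("wrist");T=np.load("w5.npz")["T"]
print("cam",T[:3,3])
for z in(.175,.19,.205): print(cast(d,T,336,190,z), cast(d,T,291,190,z)[0]-cast(d,T,382,190,z)[0])
print("tray",[cast(d,T,*q,.106).round(4).tolist() for q in((214,88),(464,88),(235,402),(438,402))])
d,T=shot("scene")
for q in((246,250),(246,264),(246,235)): print(cast(d,T,240+q[0]/4,150+q[1]/4,.082))
d,T=shot("top"); print(cast(d,T,279,203,.205))
E
```

```text
cam [0.54589888 0.19790128 0.47017641]
[0.55353322 0.15198187 0.175     ] -0.06642075961600835
[0.55314527 0.15431536 0.19      ] -0.0630454513011216
[0.55275731 0.15664885 0.205     ] -0.059670142986234964
tray [[0.4555, 0.2319, 0.106], [0.666, 0.2228, 0.106], [0.4413, -0.0784, 0.106], [0.6551, -0.0876, 0.106]]
[0.55150552 0.15034507 0.082     ]
[0.53918701 0.14159602 0.082     ]
[0.56494472 0.15989008 0.082     ]
[0.54453749 0.14905601 0.205     ]
```

Estimates of the left bunch agree: wrist (0.553, 0.153), and scene foot (0.554, 0.152) from the front edge plus 18.5 mm. Descend with the jaws along the scale's x and grip at 92 mm above the foot.

```bash
python3 - <<'E'
from h import *
o=down(np.radians(-2.3)); B=[.553,.152]
env.goto([*B,.44],o)
s=env.move_linear([*B,.329],v=.08,f_stop=4)
print("stop",s,env.get_tool_pos(),env.get_wrist_force(),env.get_grip_width())
d,T=shot("wrist");cv2.imwrite("pics/w6.png",d["image"][:,:,::-1])
if not s:
    env.gripper_to(0.,25);env.pause(.2); print(env.get_grip_width(),env.get_wrist_force())
    d,T=shot("wrist");cv2.imwrite("pics/w7.png",d["image"][:,:,::-1])
    d,T=shot("scene");cv2.imwrite("pics/s7.png",cv2.resize(d["image"][150:280,240:420],None,fx=4,fy=4,interpolation=cv2.INTER_CUBIC)[:,:,::-1])
print(env.get_clock())
E
```

```text
stop False [0.55330563 0.15202967 0.32976497] [ 0.25753845 -0.58981835  0.08808853] 0.08536735574127804
0.05738909302168842 [ 0.55011059 -0.10897827  0.38880611]
15.3083
```

View pics/w7.png

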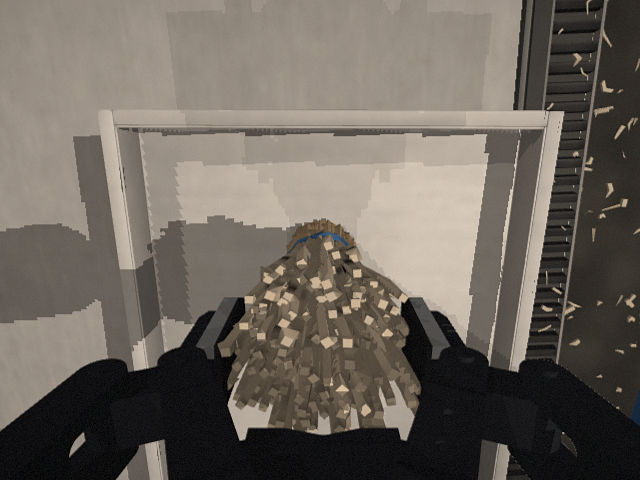

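View pics/s7.png

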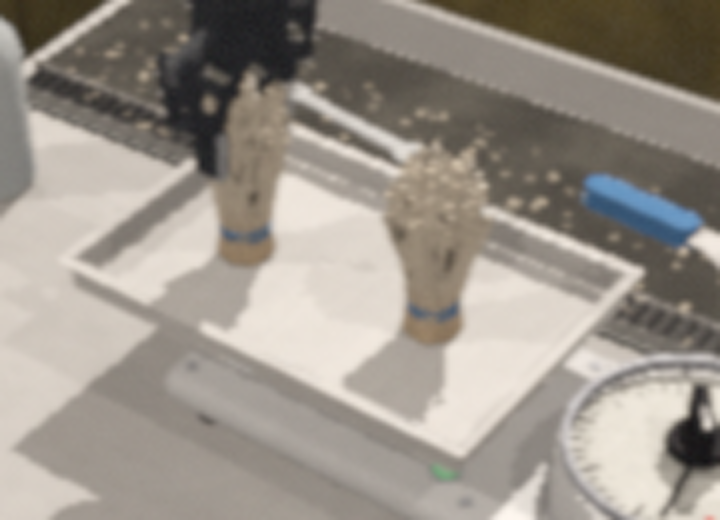

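Gripped at 57.4 mm, as expected. Lift slowly.

```bash
python3 - <<'E'
from h import *
p=env.get_tool_pos()
env.gripper_to(0.,30)
env.move_linear([p[0],p[1],p[2]+.02],v=.03)
print(env.get_grip_width(),env.get_wrist_force())
env.move_linear([p[0],p[1],p[2]+.084],v=.06); env.pause(1.0)
print(env.get_grip_width(),env.get_wrist_force(),env.get_tool_pos(),env.get_clock())
d,T=shot("wrist");cv2.imwrite("pics/w8.png",d["image"][:,:,::-1])
d,T=shot("scene");cv2.imwrite("pics/s8.png",cv2.resize(d["image"][130:330,240:460],None,fx=3,fy=3,interpolation=cv2.INTER_CUBIC)[:,:,::-1])
d,T=shot("top");cv2.imwrite("pics/t8.png",cv2.resize(d["image"][140:340,130:480],None,fx=2.2,fy=2.2,interpolation=cv2.INTER_CUBIC)[:,:,::-1])
E
```

```text
0.0572930709704263 [-0.09009021  0.08132367 -1.29568851]
0.05750716918835353 [ 1.1576565  -0.22536914 -0.83886171] [0.55305758 0.15196788 0.41306183] 18.5583
```

View pics/s8.png

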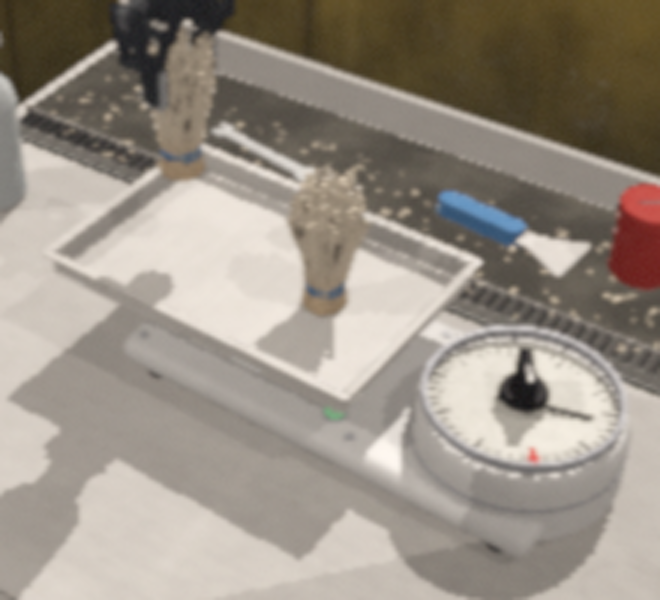

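View pics/t8.png

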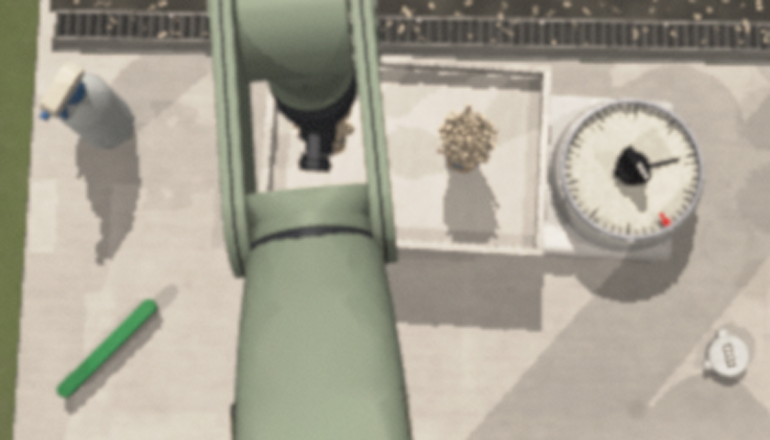

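View pics/w8.png

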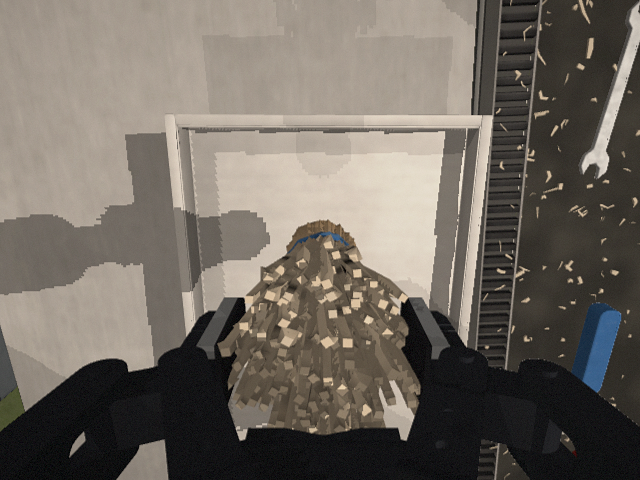

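The bunch sits in the gripper exactly as it was when grasped. In the top view the needle tip is at (438,212) and the zero mark at (431,238), about 27 px or 65 mm apart, which is inside 55–85 mm. Handing in.

```bash
python3 - <<'E'
from h import *
print(np.abs(env.get_joint_vel()).max(),env.get_clock())
print(env.finish_job())
E
```

```text
0.0017635141577692212 18.7083
the job is handed in; nothing more can be done
None
```

The job is done and handed in at about 18.7 s of the 48 s allowed; no verdict is reported.

- **Zeroing:** I gripped the dial knob, turned it about 30° clockwise and let go with both bunches still in the tray. The wrist picture afterwards showed the red zero mark in line with the needle tip.
- **Lifting:** I gripped the left bunch 92 mm above its foot with a 30 N squeeze and lifted it about 83 mm. It showed no slip in the gripper and stood upright with the arm still.
- **Last checks:** The needle tip and zero mark are about 65 mm apart by eye in the top view (the range is 55–85 mm). The right bunch, brush, tally counter and spray bottle look unmoved in the pictures; I did not re-measure their positions.
- **Disagreements:**
    - The top view put the left bunch 5–8 mm nearer in x than the wrist and scene views. I used the latter two, and the grasp closed at 57.4 mm, as expected at that height.
    - The radii measured to the needle tip and zero mark were 54 and 58 mm against the stated 56 mm.
    - While the knob was held, the wrist force read up to about 8 N, so the fingers may have pressed lightly on the knob.
    - With the bunch held, the wrist force read −0.8 to −1.3 N vertically, roughly the weight expected within a few tenths of a newton of sensor drift.

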